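# Sort the used sample cells and the reagent bottle into their trays

## Robot

A 6-joint arm with a two-finger parallel gripper is mounted at the origin on the work surface. World frame = base frame: x ahead of the robot, y to its left, z up, the work surface at z = 0. Lengths are in m, angles in rad, forces in N, time in s.
With the tool pointing down it reaches from about 0.375 to 0.9 m from the base axis. Payload 3.1 kg.
Tool frame: the origin (TCP) lies midway between the tips of the shut fingers; the grasp point (between the pads) lies 19 mm behind it (manip.grip_depth is the distance from the TCP to the grasp point, in m); z points along the fingers, y is the line along which they close (so a half turn about z gives the same grasp; the last joint's range is limited). The gripper opens to 85 mm and grips with 20 to 120 N. Pads are 22 mm wide; open, the fingers measure 114 mm over their backs; the gripper's body (76 mm by 85 mm) begins 54 mm behind the grasp point. The pads swing forward as they close: fully open they stand 13 mm farther back than shut.
Start: joints at [-1.448, 0.527, 1.433, -0, 1.181, -0.178], TCP at [0.186, -0.597, 0.231] pointing down, gripper open.
Joint ranges: [-3.08, 3.08], [-0.75, 2.2], [0.22, 2.44], [-1.43, 4.57], [0, 2.65], [-2.85, 2.85]. Speed limits (rad/s): [2.79, 2.79, 3.14, 3.14, 3.14, 3.14].

## Interface

Orientations are given as a unit quaternion [x, y, z, w].
In Python, from station import telemetry, snapshot, manip gives the robot as it stands. The module is installed in compiled form; this text tells all that it offers.
- The arm moves only by the shell command python3 -m crank 'ROWS' [OPENING] [FORCE]. ROWS is text: rows parted by semicolons, each of 6 numbers parted by spaces: the shift along the tool's x, y, z as a fraction of full scale, then the turn, a rotation vector about the tool's x, y, z as a fraction of full scale. A call has exactly 5 rows; each row shifts and turns the commanded pose from where the row before left it, along the tool's axes as they then stand; what a row does not reach is not made up. Full scale, the value 1, is 4 cm for a shift and 90 degrees for a turn. A row lasts 1/10 s, in which the tool goes at most 50 mm and 8.59 degrees, less where a joint would pass 70% of its speed; a pose out of reach is approached as far as the arm can. A call with a number of a shift or a turn outside -1 to 1 is refused whole. A call with a gripper value outside its range is refused whole. OPENING is the opening, from -1 (shut) to 1 (fully open), set as the call begins (- or left out, the last holds). The fingers move at their own pace and stop on an object; FORCE is the grip in N (left out, the last holds). Time passes only in rows, so rows that do not move let the fingers close, or fill a call up. It gives the time, the measured TCP pose, the force, the opening and the grip force at its end, in the units of the state.
- telemetry.sense(): the state, without advancing time (a new reading comes with each control period).
- snapshot(name): name is "scene" or "top" or "wrist"; returns a dict with "image" (400x640x3 uint8, red, green, blue), "depth" (400x640 float32, m along the optical axis (not along the pixel's ray), 0 where there is no reading), "camera_matrix" (3x3 intrinsics, pixels), "rvec" (rotation vector, rad) and "tvec" (3), from world to camera coordinates, as OpenCV has them. Camera axes: x right, y down, z forward; pixel columns grow to the right and rows downward; lengths in m; the calibration is good to about 2 mm. A picture is of the moment at which its call begins.
- manip.sign_off(): hands the job in; it is judged then, once.
The state is a dict: "t": time; "q": joint angles; "qd": joint speeds; "tau": joint torques, N m; "tcp_pos": TCP position; "tool_rot": TCP orientation; "force": force on the tool from outside, world axes, zero at the start; "ft_torque": the same for the moment, N m; "finger_gap": opening from 0.0 (shut) to 1.0 (fully open); "gripper_force": force on a finger pad.
Only numpy, scipy, OpenCV 4.12 (cv2) and the standard library are available. Lean on these libraries where they do the work, as an engineer would, in place of code of your own. Each camera call takes 0.05 s, during which the arm holds its last target. There are 200 camera calls.

## Task

Tidy the water-testing bench: stand the two blue-capped cells in the blue tray and the two green-capped cells in the green tray, one cell to a bay, and stand the brown reagent bottle in the white tray. Everything must end upright on its tray's floor; do not knock any of the glass over, and leave the jar and the calculator where they are.

Things in the scene. Friction and masses are not known exactly. Their poses are not given: they have to be found in the camera images.
- blue_tall: Capped glass sample cell, upright: clear round glass body 25 mm in diameter with a white paper band, blue cap 28 mm in diameter and 18 mm high on top; 78 mm high in all, about 40 g (the taller of the two blue-capped cells). Loose. Origin: centre of its underside; z runs up its axis.
- blue_short: Capped glass sample cell, upright: clear round glass body 25 mm in diameter with a white paper band, blue cap 28 mm in diameter and 18 mm high on top; 56 mm high in all, about 30 g (the shorter of the two blue-capped cells). Loose. Origin: centre of its underside; z runs up its axis.
- green_tall: Capped glass sample cell, upright: clear round glass body 25 mm in diameter with a white paper band, green cap 28 mm in diameter and 18 mm high on top; 78 mm high in all, about 40 g (the taller of the two green-capped cells). Loose. Origin: centre of its underside; z runs up its axis.
- green_short: Capped glass sample cell, upright: clear round glass body 25 mm in diameter with a white paper band, green cap 28 mm in diameter and 18 mm high on top; 56 mm high in all, about 30 g (the shorter of the two green-capped cells). Loose. Origin: centre of its underside; z runs up its axis.
- amber_bottle: Small brown (amber) glass reagent bottle, upright: body 38 mm in diameter and 44 mm high with a paper label, white cap 28 mm in diameter and 20 mm high on top; 64 mm high in all, about 70 g. Loose. Origin: centre of its underside; z runs up its axis.
- blue_tray: Low blue plastic tray, fixed to the bench, 50 mm (its x) by 96 mm (its y) outside, 18 mm high; walls 4 mm and floor 4 mm thick. One cross wall divides it into two square bays side by side along its y, each 42 by 42 mm inside, centred at y = +23 mm and y = -23 mm from the origin. Each bay takes one cell. Origin: centre of its underside, on the bench.
- green_tray: Low green plastic tray, fixed to the bench, 50 mm (its x) by 96 mm (its y) outside, 18 mm high; walls 4 mm and floor 4 mm thick. One cross wall divides it into two square bays side by side along its y, each 42 by 42 mm inside, centred at y = +23 mm and y = -23 mm from the origin. Each bay takes one cell. Origin: centre of its underside, on the bench.
- white_tray: Low white plastic tray without divisions, fixed to the bench, 70 by 70 mm outside, 62 by 62 mm inside, 18 mm high; walls 4 mm and floor 4 mm thick. Origin: centre of its underside, on the bench.
- jar: Bystander: wide jar with a white lid, 84 mm in diameter, 120 mm high, loose, at the left edge of the work. Origin: centre of its underside.
- calculator: Bystander: black pocket calculator with white keys, 150 (its x) by 80 by 18 mm, loose, lying flat at the right edge of the work. Origin: centre of its underside.
Things that resemble listed ones, but are neither listed nor needed, are in the scene too. Several things look just like the amber_bottle: the one meant starts farthest to the robot's right.

How it is judged:
At the end, for the whole second after the job is handed in: Each cell in a bay of its own in the tray of its cap colour (tray x within 12 mm, tray y 10 to 35 mm either side), the brown bottle in the white tray (within 15 mm of its centre in x and y), undersides under 9 mm above the bench, upright within 0.12 rad, slower than 0.02 m/s (x of blue_tall in the frame of blue_tray between -0.012 and 0.012 m and z of blue_tall in the frame of blue_tray between -0.002 and 0.009 m and angle between each of blue_tall, blue_short, green_tall, green_short, amber_bottle's own z axis and vertical below 0.12 rad and linear speed of each of blue_tall, blue_short, green_tall, green_short, amber_bottle below 0.02 m/s and x of blue_short in the frame of blue_tray between -0.012 and 0.012 m and z of blue_short in the frame of blue_tray between -0.002 and 0.009 m and ((y of blue_tall in the frame of blue_tray between 0.01 and 0.035 m and y of blue_short in the frame of blue_tray between -0.035 and -0.01 m) or (y of blue_short in the frame of blue_tray between 0.01 and 0.035 m and y of blue_tall in the frame of blue_tray between -0.035 and -0.01 m)) and x of green_tall in the frame of green_tray between -0.012 and 0.012 m and z of green_tall in the frame of green_tray between -0.002 and 0.009 m and x of green_short in the frame of green_tray between -0.012 and 0.012 m and z of green_short in the frame of green_tray between -0.002 and 0.009 m and ((y of green_tall in the frame of green_tray between 0.01 and 0.035 m and y of green_short in the frame of green_tray between -0.035 and -0.01 m) or (y of green_short in the frame of green_tray between 0.01 and 0.035 m and y of green_tall in the frame of green_tray between -0.035 and -0.01 m)) and x of amber_bottle in the frame of white_tray between -0.015 and 0.015 m and y of amber_bottle in the frame of white_tray between -0.015 and 0.015 m and z of amber_bottle in the frame of white_tray between -0.002 and 0.009 m); the robot touches nothing.
It fails at once if a cell or the bottle is knocked over or laid down (tilted more than 1 rad) (angle between any of blue_tall, blue_short, green_tall, green_short, amber_bottle's own z axis and vertical above 1 rad).
It fails at once if the jar is moved by more than 25 mm (distance of jar from where it was at the start of the episode above 0.025 m).
It fails at once if the calculator is moved by more than 25 mm (distance of calculator from where it was at the start of the episode above 0.025 m).
It also fails if it takes over 120 s, if anything falls off the work surface, if the arm or the gripper's body presses on something with over 40 N, if the wrist force passes 120 N, or if a joint passes its speed limit or range.

## Working session

There is one attempt and no reset: what is moved stays moved. The work goes in short steps, Python scripts to look and compute and a shell command to move; the robot and the scene stay as the last step left them, time stands still between calls to the robot, and variables do not carry over. Pictures are saved under pics/ and viewed, at most 15 in all, crops included, and the job is handed in when it is done.

```bash
mkdir -p pics; cat > h.py <<'E'
import numpy as np, cv2
from station import telemetry, snapshot, manip
def shot(n,fn=None):
    s=snapshot(n); 
    if fn: cv2.imwrite('pics/'+fn,s['image'][:,:,::-1])
    return s
def world(s):
    K=s['camera_matrix'];R=cv2.Rodrigues(np.array(s['rvec'],float))[0];t=np.array(s['tvec'],float).ravel()
    d=s['depth'];v,u=np.mgrid[:d.shape[0],:d.shape[1]]
    c=np.stack([(u-K[0,2])/K[0,0]*d,(v-K[1,2])/K[1,1]*d,d],-1)
    return (c-t)@R
E
python3 - <<'E'
from h import *
for n in('scene','top'):
    s=shot(n,n+'1.png');np.savez(n+'1.npz',**s)
s=telemetry.sense();print(s['tcp_pos'],s['tool_rot'],s['t'],s['finger_gap'],manip.grip_depth)
E
```

```text
[ 0.18570819 -0.59611103  0.23041503] [ 9.88637546e-01  1.50315807e-01  2.56851874e-05 -9.80208231e-04] 0.1 1.002736313231788 0.0187
```

View pics/top1.png

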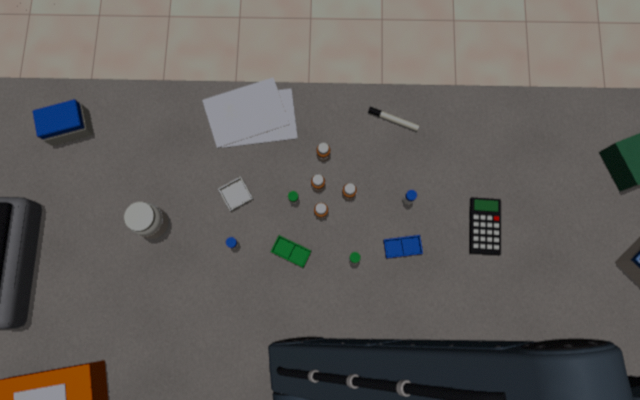

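View pics/scene1.png

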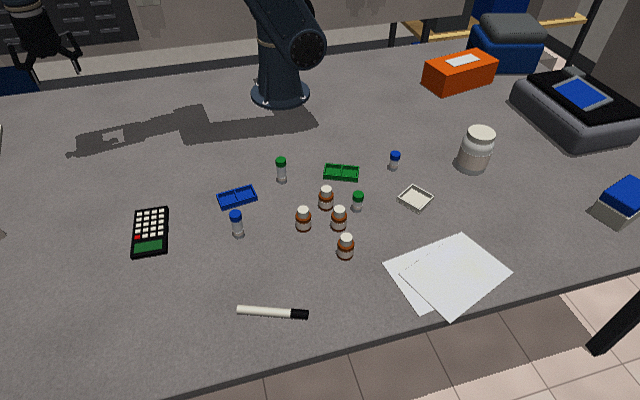

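Top view: the jar is at (142,219), the calculator at (485,226), the blue caps at (411,195) and (232,242), and the green caps at (293,197) and (355,258). The trays are green (291,251), blue (403,247) and white (235,194). Four brown bottles could be the one meant: (323,150), (318,182), (349,190) and (321,210). The robot's right is image right, so (349,190) fits. I'll confirm it in a crop and measure everything.

```bash
python3 - <<'E'
from h import *
s=dict(np.load('top1.npz'));W=world(s);im=s['image'];hsv=cv2.cvtColor(im,cv2.COLOR_RGB2HSV)
cv2.imwrite('pics/crop.png',cv2.resize(im[130:280,210:440],None,fx=3.4,fy=3.4,interpolation=cv2.INTER_CUBIC)[:,:,::-1])
print(s['camera_matrix'],s['tvec'])
roi=np.zeros(im.shape[:2],bool);roi[130:280,205:440]=1
z=W[...,2]
def comps(m,l,mn=8):
    n,L,st,_=cv2.connectedComponentsWithStats((m&roi).astype(np.uint8))
    for i in range(1,n):
        if st[i,4]<mn: continue
        P=W[L==i]; mid=(P.min(0)+P.max(0))/2
        r=cv2.minAreaRect((P[:,:2]*1000).astype(np.float32))
        print(l,st[i],'med',np.median(P,0).round(4),'ztop',P[:,2].max().round(4),'rect',np.round(r[0],1),np.round(r[1],1),round(r[2],1))
print(np.median(z[260:275,230:260]))
for nm,lo,hi in(('blue',100,130),('green',45,80)):
    h=(hsv[...,0]>lo)&(hsv[...,0]<hi)&(hsv[...,1]>120)
    comps(h&(z>.035),nm+'cap')
    comps(h&(z>.012)&(z<.025),nm+'rim')
comps((z>.055),'anytop')
comps((z>.012)&(z<.025)&(hsv[...,1]<80)&(hsv[...,2]>120),'whiterim')
E
```

```text
[[497.64294084   0.         315.3770699 ]
 [  0.         497.64294084 205.16916402]
 [  0.           0.           1.        ]] [-0.00464547  0.58288488  1.22007441]
0.0009922887572913586
bluecap [406 190  11  11  94] med [ 0.6104 -0.2314  0.0791] ztop 1.3105 rect [ 481.1 -124.7] [ 25.1 364.8] 50.4
bluecap [226 237  11  11  92] med [0.4829 0.2215 0.0573] ztop 1.3105 rect [416.4 104.5] [295.8  24.9] 60.4
bluerim [384 235  39  23 195] med [ 0.4883 -0.2199  0.0181] ztop 0.0243 rect [ 487.3 -219.7] [50.1 96. ] 8.1
greencap [288 191  10  10  79] med [0.6061 0.0685 0.0567] ztop 0.0626 rect [607.2  69.5] [23.6 23.4] 1.5
greencap [350 252  10  11  86] med [ 0.4502 -0.0908  0.0787] ztop 0.0835 rect [450.3 -90.7] [24.4 22.4] 1.7
greenrim [271 236  40  31 157] med [0.4685 0.0724 0.0185] ztop 0.0248 rect [467.8  72.3] [94.8 48. ] 65.1
anytop [318 143  11  12  97] med [ 0.7341 -0.0065  0.0636] ztop 1.3105 rect [540.6 -11. ] [416.2  26.3] 1.4
anytop [313 175  11  11  96] med [0.6483 0.0048 0.0645] ztop 0.074 rect [649.1   4.5] [27.4 25.8] 1.6
anytop [345 184  11  11  91] med [ 0.6261 -0.0762  0.0648] ztop 1.3105 rect [485.4 -55.6] [ 26.7 313.4] 81.1
anytop [288 191  10  11  69] med [0.6057 0.0681 0.0571] ztop 0.0626 rect [605.8  69.4] [27.1 23.5] 1.4
anytop [405 190  12  12 110] med [ 0.6092 -0.2313  0.0785] ztop 1.3105 rect [ 481.3 -124.6] [ 27.  364.8] 50.1
anytop [316 203  11  12  96] med [ 0.5737 -0.0049  0.0648] ztop 0.0702 rect [573.2  -4.7] [26.  27.1] 38.1
anytop [226 237  11  11  71] med [0.4827 0.2218 0.0579] ztop 1.3105 rect [416.4 104.5] [295.8  26.2] 60.7
anytop [349 252  12  12 103] med [ 0.4501 -0.0918  0.0787] ztop 1.3105 rect [394.2 -63.2] [ 25.3 150.6] 63.3
whiterim [243 182   8  15  20] med [0.6305 0.1969 0.0198] ztop 0.0231 rect [629.7 197.3] [45.6  6.3] 28.7
whiterim [219 190   5   8  11] med [0.6169 0.2629 0.0179] ztop 0.0234 rect [617.  263.1] [23.   2.8] 33.6
```

View pics/crop.png

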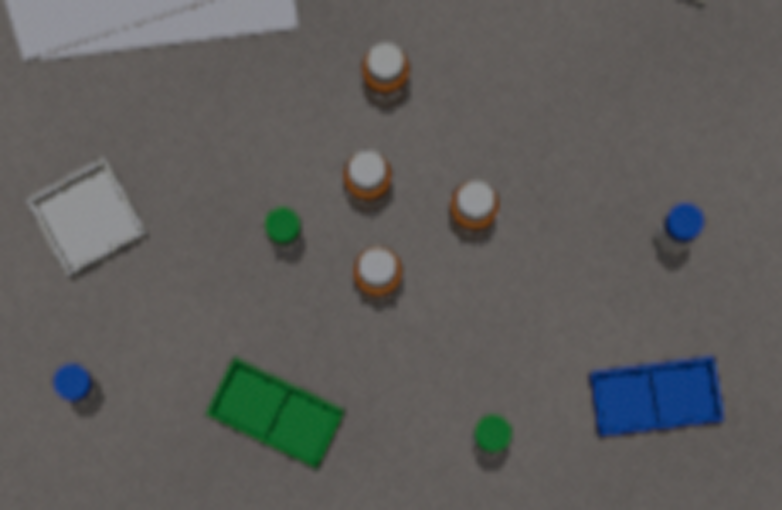

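The crop confirms that the bottle at crop (475,205), top-view pixel (349,190), is the one farthest to the robot's right, at world (0.626, -0.076). Next I'll turn the tool to a yaw of 90° so the fingers close along world x, and locate the white tray.

```bash
python3 -m crank '0 0 0 0 0 -0.081;0 0 0 0 0 -0.081;0 0 0 0 0 -0.081;0 0 0 0 0 -0.081;0 0 0 0 0 -0.081' 0.5 30
python3 -m crank '0 0 0 0 0 -0.081;0 0 0 0 0 -0.081;0 0 0 0 0 -0.081;0 0 0 0 0 -0.081;0 0 0 0 0 -0.081'
python3 - <<'E'
from h import *
s=dict(np.load('top1.npz'));W=world(s);im=s['image'];K=s['camera_matrix']
R=cv2.Rodrigues(s['rvec'])[0];C=-R.T@s['tvec'].ravel()
h=cv2.cvtColor(im,cv2.COLOR_RGB2HSV)
def ray(u,v,z):
    d=R.T@np.array([(u-K[0,2])/K[0,0],(v-K[1,2])/K[1,1],1]);return (C+d*(z-C[2])/d[2]).round(4)
print('white by corners',ray(235.9,194,.018))
m=(h[...,1]<60)&(h[...,2]>125);m[:170]=0;m[215:]=0;m[:,:212]=0;m[:,260:]=0
v,u=np.nonzero(m);r=cv2.minAreaRect(np.stack([u,v],1).astype(np.float32));print(r,ray(*r[0],.014),m.sum())
t=telemetry.sense();x=t['tool_rot'];from scipy.spatial.transform import Rotation as Q
print(Q.from_quat(x).as_matrix().round(3),t['tcp_pos'].round(4) if hasattr(t['tcp_pos'],'round') else t['tcp_pos'],t['q'])
E
```

```text
t: 0.6
tcp_pos: [0.1858, -0.5963, 0.2307]
tool_rot: [0.891, 0.454, 0.0, -0.001]
force: [0.1, -0.7, -0.3]
finger_gap: 0.744
gripper_force: 0.0
t: 1.1
tcp_pos: [0.1857, -0.5963, 0.2307]
tool_rot: [0.704, 0.71, 0.0, -0.001]
force: [-0.4, 0.4, -0.6]
finger_gap: 0.75
gripper_force: 0.0
white by corners [0.6163 0.2234 0.018 ]
((235.67196655273438, 194.3152618408203), (21.14930534362793, 25.299354553222656), 61.38954162597656) [0.6163 0.2247 0.014 ] 493
[[-0.009  1.    -0.   ]
 [ 1.     0.009  0.001]
 [ 0.001 -0.    -1.   ]] [ 0.1857 -0.5963  0.2307] [-1.44751527e+00  5.28080096e-01  1.43344723e+00 -1.24242663e-07
  1.18139795e+00 -1.45607933e+00]
```

```bash
cat > st.py <<'E'
from h import *; import sys
t=telemetry.sense();p=np.array(t['tcp_pos'])
g=[float(a) for a in sys.argv[1:4]]
d=np.array(g)-p; print('tool shift (units, total):',np.round(np.array([d[1],d[0],-d[2]])/.04,2))
E
python3 -m crank '.61 .71 .135 0 0 0;.61 .71 .135 0 0 0;.61 .71 .135 0 0 0;.61 .71 .135 0 0 0;.61 .71 .135 0 0 0' >/dev/null
python3 -m crank '.61 .71 .135 0 0 0;.61 .71 .135 0 0 0;.61 .71 .135 0 0 0;.61 .71 .135 0 0 0;.61 .71 .135 0 0 0' >/dev/null
python3 -m crank '.61 .71 .135 0 0 0;.61 .71 .135 0 0 0;.61 .71 .135 0 0 0;.61 .71 .135 0 0 0;.61 .71 .135 0 0 0' 
python3 -m crank '0 0 0 0 0 0;0 0 0 0 0 0;0 0 0 0 0 0;0 0 0 0 0 0;0 0 0 0 0 0' 
python3 st.py .610 -.231 .047
python3 -c "
from h import *
shot('wrist','w1.png')"
```

```text
t: 2.6
tcp_pos: [0.6113, -0.2279, 0.1496]
tool_rot: [0.706, 0.708, -0.0, -0.001]
force: [-0.5, -0.9, -0.3]
finger_gap: 0.749
gripper_force: 0.0
t: 3.1
tcp_pos: [0.6099, -0.2304, 0.1506]
tool_rot: [0.707, 0.708, -0.0, 0.0]
force: [0.2, 0.8, -1.0]
finger_gap: 0.75
gripper_force: 0.0
tool shift (units, total): [-0.01  0.    2.59]
```

View pics/w1.png

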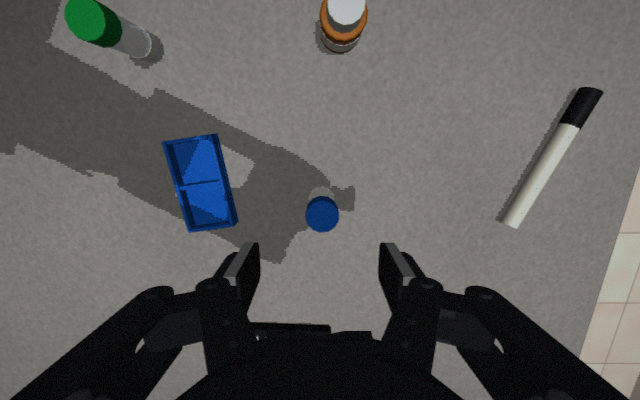

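Wrist view: the blue cap is at (322,213), on the midline between the fingers. The grasp is aligned, so I'll go down, close and lift.

```bash
python3 -m crank '0 0 .52 0 0 0;0 0 .52 0 0 0;0 0 .52 0 0 0;0 0 .52 0 0 0;0 0 .51 0 0 0' >/dev/null
python3 -m crank '0 0 0 0 0 0;0 0 0 0 0 0;0 0 0 0 0 0;0 0 0 0 0 0;0 0 0 0 0 0'
python3 -m crank '0 0 0 0 0 0;0 0 0 0 0 0;0 0 0 0 0 0;0 0 0 0 0 0;0 0 0 0 0 0' -1 30 >/dev/null
python3 -m crank '0 0 0 0 0 0;0 0 0 0 0 0;0 0 0 0 0 0;0 0 0 0 0 0;0 0 0 0 0 0'
python3 -m crank '0 0 -.5 0 0 0;0 0 -.5 0 0 0;0 0 -.5 0 0 0;0 0 -.2 0 0 0;0 0 0 0 0 0'
python3 st.py .4905 -.2425 .1
python3 -c "
from h import *
shot('wrist','w2.png')"
```

```text
t: 4.15
tcp_pos: [0.6112, -0.2297, 0.0479]
tool_rot: [0.706, 0.708, 0.0, 0.001]
force: [-0.5, 0.6, 0.4]
finger_gap: 0.746
gripper_force: 0.0
t: 5.15
tcp_pos: [0.6108, -0.2294, 0.047]
tool_rot: [0.706, 0.708, 0.0, 0.0]
force: [0.1, 0.4, 4.1]
finger_gap: 0.319
gripper_force: 29.6
t: 5.65
tcp_pos: [0.611, -0.2295, 0.1154]
tool_rot: [0.706, 0.708, 0.0, 0.001]
force: [0.6, -0.8, -0.9]
finger_gap: 0.317
gripper_force: 29.6
tool shift (units, total): [-0.32 -3.01  0.38]
```

View pics/w2.png

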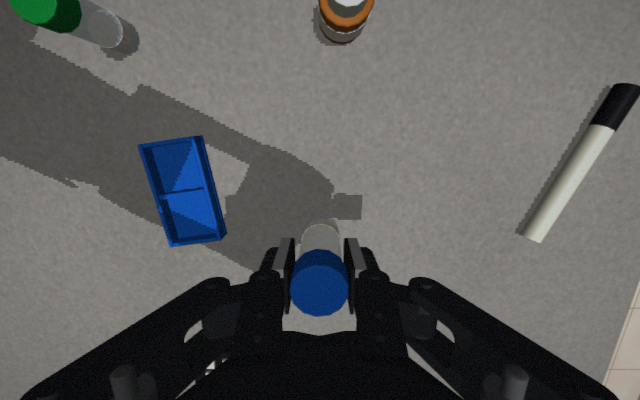

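Wrist view: the cell hangs upright in the pads at (320,280). I'll carry it to the farther bay of the blue tray.

```bash
python3 -m crank '-.06 -.6 0 0 0 0;-.06 -.6 0 0 0 0;-.06 -.6 0 0 0 0;-.06 -.6 0 0 0 0;-.06 -.6 0 0 0 0' >/dev/null
python3 -m crank '0 0 .3 0 0 0;0 0 .3 0 0 0;0 0 .3 0 0 0;0 0 0 0 0 0;0 0 0 0 0 0'
python3 st.py .4905 -.241 .0515
python3 -c "
from h import *
shot('wrist','w3.png')"
```

```text
t: 6.7
tcp_pos: [0.491, -0.2414, 0.0777]
tool_rot: [0.706, 0.709, -0.0, -0.001]
force: [-0.8, 0.2, 0.0]
finger_gap: 0.314
gripper_force: 29.7
tool shift (units, total): [ 0.01 -0.01  0.66]
```

View pics/w3.png

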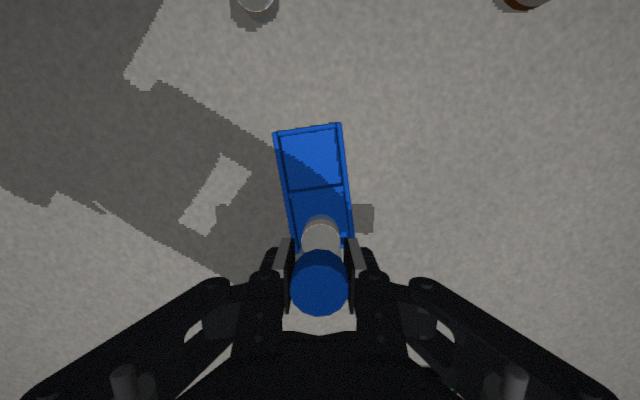

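The cell is centred over the bay, at (320,240). I'll lower it, release, rise, and move on to green_tall.

```bash
python3 -m crank '0 0 .3 0 0 0;0 0 .2 0 0 0;0 0 .16 0 0 0;0 0 0 0 0 0;0 0 0 0 0 0'
python3 -m crank '0 0 0 0 0 0;0 0 0 0 0 0;0 0 0 0 0 0;0 0 0 0 0 0;0 0 0 0 0 0' 0.2
python3 -m crank '0 0 -.5 0 0 0;0 0 -.5 0 0 0;0 0 -.5 0 0 0;0 0 -.5 0 0 0;0 0 -.5 0 0 0' >/dev/null
python3 -m crank '.75 -.2 0 0 0 0;.75 -.2 0 0 0 0;.75 -.2 0 0 0 0;.75 -.2 0 0 0 0;.75 -.2 0 0 0 0' 0.5 >/dev/null
python3 -m crank '0 0 0 0 0 0;0 0 0 0 0 0;0 0 0 0 0 0;0 0 0 0 0 0;0 0 0 0 0 0'
python3 st.py .450 -.091 .047
python3 -c "
from h import *
shot('wrist','w4.png')"
```

```text
t: 7.25
tcp_pos: [0.4905, -0.2416, 0.0521]
tool_rot: [0.706, 0.708, -0.0, -0.0]
force: [-0.2, -0.0, -0.3]
finger_gap: 0.319
gripper_force: 29.7
t: 7.75
tcp_pos: [0.4907, -0.2418, 0.0524]
tool_rot: [0.706, 0.708, 0.0, 0.0]
force: [0.3, 0.7, -0.3]
finger_gap: 0.601
gripper_force: 0.0
t: 9.25
tcp_pos: [0.4506, -0.0928, 0.1523]
tool_rot: [0.706, 0.708, 0.0, 0.0]
force: [0.9, 0.2, -0.5]
finger_gap: 0.75
gripper_force: 0.0
tool shift (units, total): [ 0.04 -0.01  2.63]
```

View pics/w4.png

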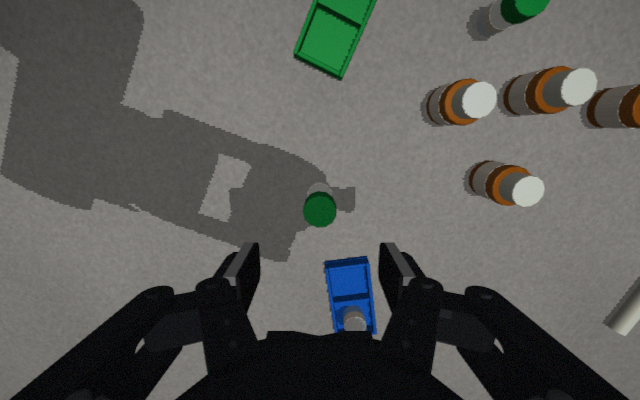

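Wrist view: the green cap is at (320,209) on the midline, and the placed blue cell stands in its bay at (353,318). I'll grasp green_tall, lift it and carry it to the far green bay.

```bash
python3 -m crank '.04 0 .53 0 0 0;0 0 .53 0 0 0;0 0 .53 0 0 0;0 0 .53 0 0 0;0 0 .5 0 0 0' >/dev/null
python3 -m crank '0 0 0 0 0 0;0 0 0 0 0 0;0 0 0 0 0 0;0 0 0 0 0 0;0 0 0 0 0 0'
python3 -m crank '0 0 0 0 0 0;0 0 0 0 0 0;0 0 0 0 0 0;0 0 0 0 0 0;0 0 0 0 0 0' -1 30 >/dev/null
python3 -m crank '0 0 0 0 0 0;0 0 0 0 0 0;0 0 0 0 0 0;0 0 0 0 0 0;0 0 0 0 0 0'
python3 -m crank '0 0 -.4 0 0 0;0 0 -.5 0 0 0;0 0 -.5 0 0 0;0 0 -.3 0 0 0;0 0 0 0 0 0'
python3 -m crank '.9 .14 0 0 0 0;.9 .14 0 0 0 0;.9 .14 0 0 0 0;.9 .14 0 0 0 0;.9 .14 0 0 0 0' >/dev/null
python3 -m crank '.1 0 .3 0 0 0;0 0 .3 0 0 0;0 0 .4 0 0 0;0 0 0 0 0 0;0 0 0 0 0 0'
python3 st.py .4777 .0932 .0515
python3 -c "
from h import *
shot('wrist','w5.png')"
```

```text
t: 10.3
tcp_pos: [0.4506, -0.0905, 0.0483]
tool_rot: [0.706, 0.708, 0.0, 0.001]
force: [0.5, -0.2, 0.8]
finger_gap: 0.751
gripper_force: 0.0
t: 11.3
tcp_pos: [0.4503, -0.0903, 0.0478]
tool_rot: [0.706, 0.708, 0.0, 0.0]
force: [0.3, -0.3, 5.6]
finger_gap: 0.321
gripper_force: 29.3
t: 11.8
tcp_pos: [0.4508, -0.0905, 0.1165]
tool_rot: [0.706, 0.708, 0.0, 0.001]
force: [-0.2, -0.0, -0.6]
finger_gap: 0.318
gripper_force: 29.6
t: 12.8
tcp_pos: [0.4767, 0.0933, 0.0746]
tool_rot: [0.706, 0.708, -0.001, -0.001]
force: [-0.1, -0.7, -1.1]
finger_gap: 0.317
gripper_force: 29.6
tool shift (units, total): [-0.    0.03  0.58]
```

View pics/w5.png

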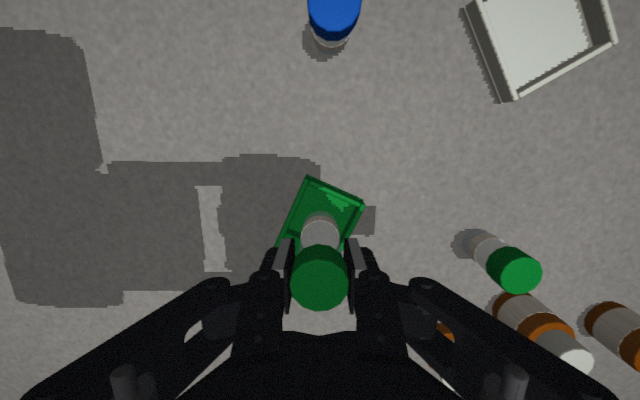

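The cell stands over the far green bay; its base at (320,235) shows the same parallax as in the blue placing. I'll lower it, release, and go to green_short.

```bash
python3 -m crank '0 .03 .3 0 0 0;0 0 .2 0 0 0;0 0 .07 0 0 0;0 0 0 0 0 0;0 0 0 0 0 0'
python3 -m crank '0 0 0 0 0 0;0 0 0 0 0 0;0 0 0 0 0 0;0 0 0 0 0 0;0 0 0 0 0 0' 0.2
python3 -m crank '0 0 -.5 0 0 0;0 0 -.5 0 0 0;0 0 -.5 0 0 0;0 0 -.5 0 0 0;0 0 -.5 0 0 0' >/dev/null
python3 -m crank '-.12 .64 0 0 0 0;-.12 .64 0 0 0 0;-.12 .64 0 0 0 0;-.12 .64 0 0 0 0;-.12 .64 0 0 0 0' 0.4 >/dev/null
python3 -m crank '0 0 0 0 0 0;0 0 0 0 0 0;0 0 0 0 0 0;0 0 0 0 0 0;0 0 0 0 0 0'
python3 st.py .6065 .069 .025
python3 -c "
from h import *
shot('wrist','w6.png')"
```

```text
t: 13.35
tcp_pos: [0.4787, 0.0939, 0.0527]
tool_rot: [0.706, 0.708, -0.0, -0.0]
force: [-0.4, -1.0, -0.2]
finger_gap: 0.31
gripper_force: 29.6
t: 13.85
tcp_pos: [0.4787, 0.0939, 0.0528]
tool_rot: [0.706, 0.708, 0.0, 0.0]
force: [-0.0, 0.3, -0.4]
finger_gap: 0.602
gripper_force: 0.0
t: 15.35
tcp_pos: [0.6059, 0.0706, 0.1528]
tool_rot: [0.706, 0.708, -0.0, -0.0]
force: [-0.1, -0.5, 0.4]
finger_gap: 0.696
gripper_force: 0.0
tool shift (units, total): [-0.04  0.01  3.19]
```

View pics/w6.png

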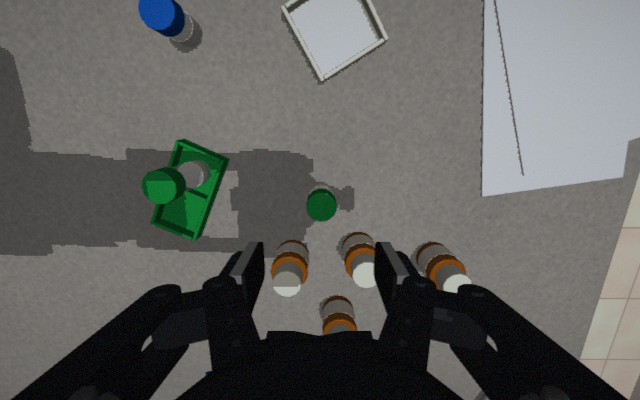

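Wrist view: green_tall stands in the far bay, base at (190,175). green_short is at (320,203) on the midline, and the bottles at (290,265) and (360,255) are clear of the fingers. I'll grasp it and carry it to the near green bay.

```bash
python3 -m crank '-.04 0 .64 0 0 0;0 0 .64 0 0 0;0 0 .64 0 0 0;0 0 .64 0 0 0;0 0 .63 0 0 0' >/dev/null
python3 -m crank '0 0 0 0 0 0;0 0 0 0 0 0;0 0 0 0 0 0;0 0 0 0 0 0;0 0 0 0 0 0'
python3 -m crank '0 0 0 0 0 0;0 0 0 0 0 0;0 0 0 0 0 0;0 0 0 0 0 0;0 0 0 0 0 0' -1 30 >/dev/null
python3 -m crank '0 0 0 0 0 0;0 0 0 0 0 0;0 0 0 0 0 0;0 0 0 0 0 0;0 0 0 0 0 0'
python3 -m crank '0 0 -.6 0 0 0;0 0 -.6 0 0 0;0 0 -.6 0 0 0;0 0 -.6 0 0 0;0 0 -.2 0 0 0'
python3 -m crank '-.09 -.74 0 0 0 0;-.09 -.74 0 0 0 0;-.09 -.74 0 0 0 0;-.09 -.74 0 0 0 0;-.09 -.74 0 0 0 0' >/dev/null
python3 -m crank '0 0 .4 0 0 0;0 0 .5 0 0 0;0 0 .4 0 0 0;0 0 .2 0 0 0;0 0 0 0 0 0'
python3 st.py .4583 .0514 .0295
python3 -c "
from h import *
shot('wrist','w7.png')"
```

```text
t: 16.4
tcp_pos: [0.6076, 0.0687, 0.0264]
tool_rot: [0.706, 0.708, 0.001, 0.001]
force: [0.1, 0.4, 0.4]
finger_gap: 0.701
gripper_force: 0.0
t: 17.4
tcp_pos: [0.607, 0.0687, 0.0255]
tool_rot: [0.706, 0.708, 0.0, 0.0]
force: [-0.8, -0.1, 5.5]
finger_gap: 0.316
gripper_force: 29.5
t: 17.9
tcp_pos: [0.608, 0.0687, 0.131]
tool_rot: [0.706, 0.708, 0.001, 0.001]
force: [1.2, -0.3, 0.0]
finger_gap: 0.32
gripper_force: 29.7
t: 18.9
tcp_pos: [0.4578, 0.0503, 0.0677]
tool_rot: [0.706, 0.708, -0.001, -0.001]
force: [0.2, -0.0, -0.2]
finger_gap: 0.316
gripper_force: 29.7
tool shift (units, total): [0.03 0.01 0.96]
```

View pics/w7.png

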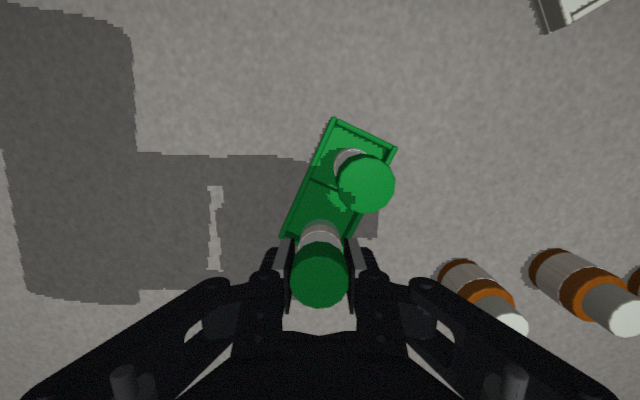

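The near bay is empty and lined up below the cell. I'll lower it, release, and go to the brown bottle at (0.626, -0.076).

```bash
python3 -m crank '.03 .01 .4 0 0 0;0 0 .3 0 0 0;0 0 .2 0 0 0;0 0 .06 0 0 0;0 0 0 0 0 0'
python3 -m crank '0 0 0 0 0 0;0 0 0 0 0 0;0 0 0 0 0 0;0 0 0 0 0 0;0 0 0 0 0 0' 0.2
python3 -m crank '0 0 -.6 0 0 0;0 0 -.6 0 0 0;0 0 -.6 0 0 0;0 0 -.6 0 0 0;0 0 -.6 0 0 0' >/dev/null
python3 -m crank '-.64 .84 0 0 0 0;-.64 .84 0 0 0 0;-.64 .84 0 0 0 0;-.64 .84 0 0 0 0;-.64 .84 0 0 0 0' 0.4 >/dev/null
python3 -m crank '0 0 0 0 0 0;0 0 0 0 0 0;0 0 0 0 0 0;0 0 0 0 0 0;0 0 0 0 0 0'
python3 st.py .626 -.076 .033
python3 -c "
from h import *
shot('wrist','w8.png')"
```

```text
t: 19.45
tcp_pos: [0.4593, 0.0514, 0.0308]
tool_rot: [0.706, 0.708, 0.0, 0.0]
force: [0.1, -0.8, -0.3]
finger_gap: 0.317
gripper_force: 29.7
t: 19.95
tcp_pos: [0.4593, 0.0514, 0.0309]
tool_rot: [0.706, 0.708, 0.0, 0.0]
force: [-0.4, 0.7, 0.2]
finger_gap: 0.6
gripper_force: 0.0
t: 21.45
tcp_pos: [0.6267, -0.075, 0.1508]
tool_rot: [0.706, 0.709, -0.0, -0.0]
force: [-0.8, -0.5, 0.0]
finger_gap: 0.699
gripper_force: 0.0
tool shift (units, total): [-0.02 -0.02  2.95]
```

View pics/w8.png

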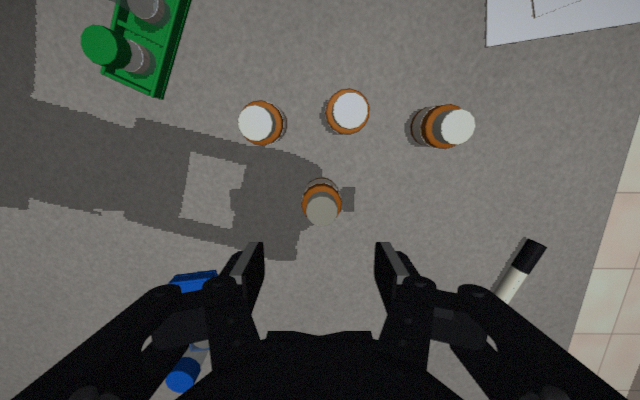

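Wrist view: the target bottle is at (321,208), and the other three lie farther left (+y) at (262,122), (348,110) and (443,126). Both green cells stand in their tray. I'll grasp the bottle by its cap and carry it to the white tray.

```bash
python3 -m crank '-.02 -.02 .6 0 0 0;0 0 .6 0 0 0;0 0 .6 0 0 0;0 0 .6 0 0 0;0 0 .54 0 0 0' >/dev/null
python3 -m crank '0 0 0 0 0 0;0 0 0 0 0 0;0 0 0 0 0 0;0 0 0 0 0 0;0 0 0 0 0 0'
python3 -m crank '0 0 0 0 0 0;0 0 0 0 0 0;0 0 0 0 0 0;0 0 0 0 0 0;0 0 0 0 0 0' -1 40 >/dev/null
python3 -m crank '0 0 0 0 0 0;0 0 0 0 0 0;0 0 0 0 0 0;0 0 0 0 0 0;0 0 0 0 0 0'
python3 -m crank '0 0 -.6 0 0 0;0 0 -.6 0 0 0;0 0 -.6 0 0 0;0 0 -.6 0 0 0;0 0 -.5 0 0 0'
python3 -m crank '.75 -.03 0 0 0 0;.75 -.03 0 0 0 0;.75 -.03 0 0 0 0;.75 -.03 0 0 0 0;.75 -.03 0 0 0 0' >/dev/null
python3 -m crank '.75 -.03 0 0 0 0;.75 -.03 0 0 0 0;.75 -.03 0 0 0 0;.75 -.03 0 0 0 0;.75 -.03 0 0 0 0' >/dev/null
python3 -m crank '0 0 .4 0 0 0;0 0 .5 0 0 0;0 0 .5 0 0 0;0 0 .4 0 0 0;0 0 0 0 0 0'
python3 st.py .616 .2245 .0375
python3 -c "
from h import *
shot('wrist','w9.png')"
```

```text
t: 22.5
tcp_pos: [0.6276, -0.077, 0.0344]
tool_rot: [0.706, 0.708, 0.001, 0.001]
force: [-0.5, -0.3, 0.3]
finger_gap: 0.701
gripper_force: 0.0
t: 23.5
tcp_pos: [0.6273, -0.077, 0.034]
tool_rot: [0.706, 0.708, 0.0, 0.001]
force: [-1.9, -0.2, 5.1]
finger_gap: 0.421
gripper_force: 39.6
t: 24.0
tcp_pos: [0.6268, -0.0768, 0.15]
tool_rot: [0.706, 0.708, 0.0, 0.0]
force: [0.4, -0.8, -0.2]
finger_gap: 0.422
gripper_force: 40.0
t: 25.5
tcp_pos: [0.6116, 0.2226, 0.0741]
tool_rot: [0.706, 0.708, -0.003, -0.002]
force: [-1.1, -1.2, -0.5]
finger_gap: 0.418
gripper_force: 40.1
tool shift (units, total): [0.05 0.11 0.92]
```

View pics/w9.png

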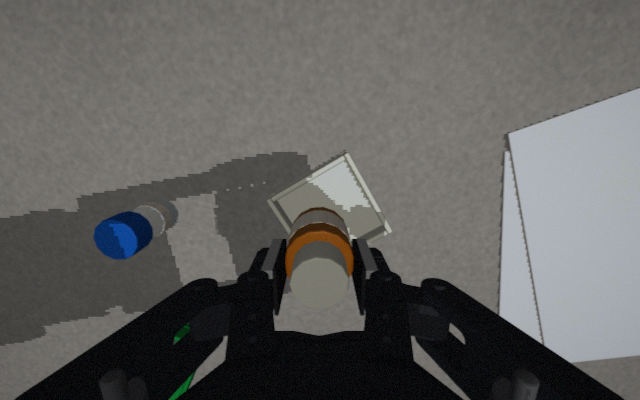

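Wrist view: the bottle is held upright at (320,260) over the white tray, whose corners show at (347,153), (272,203) and (390,232). I'll refine the tray centre from these.

```bash
python3 - <<'E'
from h import *
s=shot('wrist');K=s['camera_matrix'];R=cv2.Rodrigues(np.array(s['rvec'],float))[0];C=-R.T@np.array(s['tvec']).ravel()
def ray(u,v,z):
    d=R.T@np.array([(u-K[0,2])/K[0,0],(v-K[1,2])/K[1,1],1]);return C+d*(z-C[2])/d[2]
a,b,c=[ray(*p,.018) for p in((272,203),(347,153),(390,232))]
print(a,b,c,(a+c)/2,np.linalg.norm(a-b),np.linalg.norm(b-c))
W=world(s);z=W[...,2]
P=W[(z>.014)&(z<.022)&(W[...,0]>.56)&(W[...,0]<.68)&(W[...,1]>.17)]
print(P[:,:2].min(0),P[:,:2].max(0), telemetry.sense()['tcp_pos'])
# bottle top
h=W[(np.abs(W[...,0]-.612)<.03)&(np.abs(W[...,1]-.223)<.03)&(z>.04)&(z<.085)]; print(np.median(h,0))
E
python3 st.py .618 .2235 .0375
```

```text
[0.57770955 0.23544342 0.018     ] [0.6323657  0.27253997 0.018     ] [0.66725199 0.21280518 0.018     ] [0.62248077 0.2241243  0.018     ] 0.06605640816232058 0.06917585840597495
[0.57217314 0.20419928] [0.66592216 0.27247749] [0.61383657 0.2230042  0.07683546]
[0.61281708 0.23647126 0.07865609]
tool shift (units, total): [0.01 0.1  0.98]
```

```bash
python3 -m crank '.03 .1 .3 0 0 0;0 0 .3 0 0 0;0 0 .2 0 0 0;0 0 .15 0 0 0;0 0 0 0 0 0'
python3 -m crank '0 0 0 0 0 0;0 0 0 0 0 0;0 0 0 0 0 0;0 0 0 0 0 0;0 0 0 0 0 0' 0.4
python3 -m crank '0 0 -.6 0 0 0;0 0 -.6 0 0 0;0 0 -.6 0 0 0;0 0 -.6 0 0 0;0 0 -.6 0 0 0' >/dev/null
python3 -m crank '-.02 -.68 0 0 0 0;-.02 -.68 0 0 0 0;-.02 -.68 0 0 0 0;-.02 -.68 0 0 0 0;-.02 -.68 0 0 0 0' >/dev/null
python3 -m crank '0 0 0 0 0 0;0 0 0 0 0 0;0 0 0 0 0 0;0 0 0 0 0 0;0 0 0 0 0 0'
python3 st.py .483 .2215 .025
python3 -c "
from h import *
shot('wrist','w10.png')"
```

```text
t: 26.1
tcp_pos: [0.6176, 0.2243, 0.0385]
tool_rot: [0.706, 0.708, -0.0, -0.0]
force: [0.3, 0.1, 0.0]
finger_gap: 0.418
gripper_force: 40.1
t: 26.6
tcp_pos: [0.6179, 0.2244, 0.0392]
tool_rot: [0.706, 0.708, 0.0, 0.0]
force: [-0.5, 0.2, 0.1]
finger_gap: 0.705
gripper_force: 0.0
t: 28.1
tcp_pos: [0.4828, 0.2199, 0.159]
tool_rot: [0.706, 0.708, 0.0, 0.0]
force: [0.2, 0.4, 0.6]
finger_gap: 0.7
gripper_force: 0.0
tool shift (units, total): [0.04 0.   3.35]
```

View pics/w10.png

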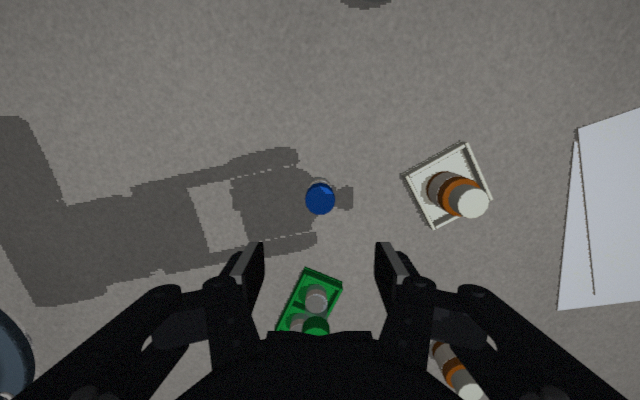

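Wrist view: the bottle stands in the white tray at (445,190), and blue_short is at (320,198) on the midline. I'll grasp it and carry it to the free blue bay.

```bash
python3 -m crank '.04 0 .67 0 0 0;0 0 .67 0 0 0;0 0 .67 0 0 0;0 0 .67 0 0 0;0 0 .67 0 0 0' >/dev/null
python3 -m crank '0 0 0 0 0 0;0 0 0 0 0 0;0 0 0 0 0 0;0 0 0 0 0 0;0 0 0 0 0 0'
python3 -m crank '0 0 0 0 0 0;0 0 0 0 0 0;0 0 0 0 0 0;0 0 0 0 0 0;0 0 0 0 0 0' -1 30 >/dev/null
python3 -m crank '0 0 0 0 0 0;0 0 0 0 0 0;0 0 0 0 0 0;0 0 0 0 0 0;0 0 0 0 0 0'
python3 -m crank '0 0 -.65 0 0 0;0 0 -.65 0 0 0;0 0 -.65 0 0 0;0 0 -.65 0 0 0;0 0 -.6 0 0 0'
python3 -m crank '-.7 0 0 0 0 0;-.7 0 0 0 0 0;-.7 0 0 0 0 0;-.7 0 0 0 0 0;-.7 0 0 0 0 0' >/dev/null
python3 -m crank '-.7 0 0 0 0 0;-.7 0 0 0 0 0;-.7 0 0 0 0 0;-.7 0 0 0 0 0;-.7 0 0 0 0 0' >/dev/null
python3 -m crank '-.7 0 0 0 0 0;-.7 0 0 0 0 0;-.7 0 0 0 0 0;-.7 0 0 0 0 0;-.6 0 0 0 0 0' >/dev/null
python3 -m crank '0 0 .3 0 0 0;0 0 .4 0 0 0;0 0 .4 0 0 0;0 0 .2 0 0 0;0 0 0 0 0 0'
python3 st.py .4845 -.197 .0295
python3 -c "
from h import *
shot('wrist','w11.png')"
```

```text
t: 29.15
tcp_pos: [0.4826, 0.2217, 0.0263]
tool_rot: [0.706, 0.708, 0.001, 0.001]
force: [-0.4, 0.3, -0.4]
finger_gap: 0.701
gripper_force: 0.0
t: 30.15
tcp_pos: [0.4821, 0.2216, 0.0255]
tool_rot: [0.706, 0.708, 0.0, 0.0]
force: [-0.3, 0.6, 5.5]
finger_gap: 0.31
gripper_force: 29.3
t: 30.65
tcp_pos: [0.4815, 0.2214, 0.1538]
tool_rot: [0.706, 0.708, -0.0, -0.0]
force: [-0.1, 0.2, -0.2]
finger_gap: 0.319
gripper_force: 29.6
t: 32.65
tcp_pos: [0.482, -0.193, 0.0995]
tool_rot: [0.706, 0.708, -0.0, -0.002]
force: [0.1, 0.0, -0.1]
finger_gap: 0.317
gripper_force: 29.6
tool shift (units, total): [-0.1   0.06  1.75]
```

View pics/w11.png

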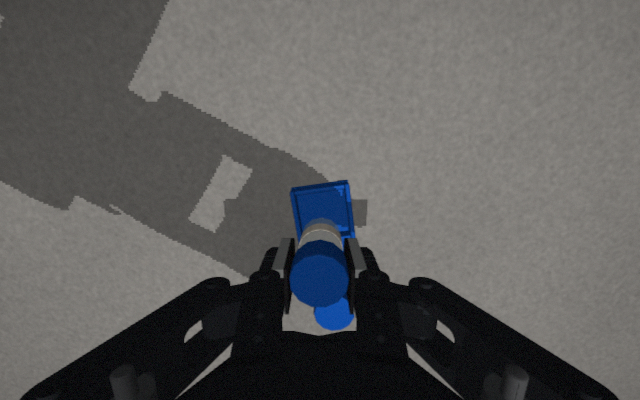

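The free bay at (322,210) is ahead of the cell, and blue_tall stands behind it. I'll lower the cell, release, retreat upward and sideways, and check from the top.

```bash
python3 -m crank '-.1 .06 0 0 0 0;0 0 .4 0 0 0;0 0 .4 0 0 0;0 0 .4 0 0 0;0 0 .3 0 0 0' >/dev/null
python3 -m crank '0 0 .2 0 0 0;0 0 .01 0 0 0;0 0 0 0 0 0;0 0 0 0 0 0;0 0 0 0 0 0'
python3 -m crank '0 0 0 0 0 0;0 0 0 0 0 0;0 0 0 0 0 0;0 0 0 0 0 0;0 0 0 0 0 0' 0.2
python3 -m crank '0 0 -.7 0 0 0;0 0 -.8 0 0 0;0 0 -.8 0 0 0;0 0 -.8 0 0 0;0 0 -.8 0 0 0' >/dev/null
python3 -m crank '-.8 -.5 0 0 0 0;-.8 -.5 0 0 0 0;-.8 -.5 0 0 0 0;-.8 -.5 0 0 0 0;-.8 -.5 0 0 0 0' >/dev/null
python3 -m crank '-.8 -.5 0 0 0 0;-.8 -.5 0 0 0 0;-.8 -.5 0 0 0 0;0 0 0 0 0 0;0 0 0 0 0 0'
python3 - <<'E'
from h import *
s=shot('top');W=world(s);im=s['image'];z=W[...,2]
cv2.imwrite('pics/end.png',cv2.resize(im[130:290,110:510],None,fx=2,fy=2,interpolation=cv2.INTER_CUBIC)[:,:,::-1])
ex=dict(blue_tall=(.4905,-.2425,.082),blue_short=(.4845,-.197,.06),green_tall=(.4777,.0932,.082),green_short=(.4583,.0514,.06),amber=(.618,.2245,.068))
for n,(x,y,h) in ex.items():
    m=(np.hypot(W[...,0]-x,W[...,1]-y)<.022)&(abs(z-h)<.008); P=W[m]; print(n,len(P),P.mean(0).round(4) if len(P) else '', 'exp',x,y,h)
E
```

```text
t: 33.7
tcp_pos: [0.4861, -0.1987, 0.0333]
tool_rot: [0.706, 0.708, 0.0, 0.001]
force: [0.5, 0.2, -1.0]
finger_gap: 0.313
gripper_force: 29.6
t: 34.2
tcp_pos: [0.4857, -0.1985, 0.0327]
tool_rot: [0.706, 0.708, 0.0, 0.0]
force: [-0.7, 0.4, -0.3]
finger_gap: 0.598
gripper_force: 0.0
t: 35.7
tcp_pos: [0.3259, -0.4551, 0.1884]
tool_rot: [0.707, 0.708, 0.0, -0.0]
force: [0.1, 0.2, -0.1]
finger_gap: 0.6
gripper_force: 0.0
blue_tall 100 [ 0.4909 -0.2445  0.083 ] exp 0.4905 -0.2425 0.082
blue_short 101 [ 0.4871 -0.1972  0.0604] exp 0.4845 -0.197 0.06
green_tall 101 [0.478 0.092 0.083] exp 0.4777 0.0932 0.082
green_short 99 [0.4587 0.0518 0.0604] exp 0.4583 0.0514 0.06
amber 95 [0.6155 0.2224 0.0686] exp 0.618 0.2245 0.068
```

View pics/end.png

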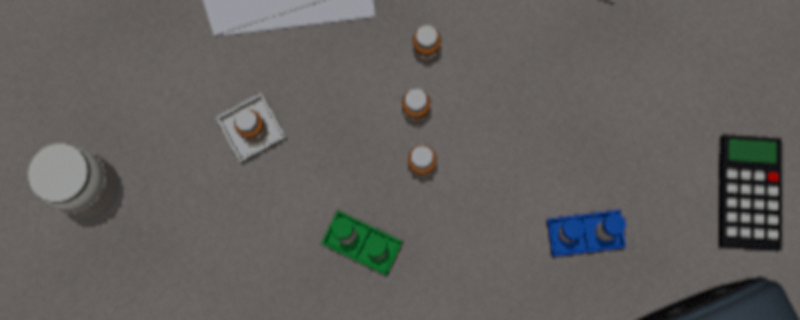

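The top view shows all five things upright in their trays: white (248,123), green (347,236) and (378,252), blue (568,234) and (606,230). Cap heights match standing on the tray floors, the jar and calculator haven't moved, and the arm is clear. I'm handing in.

```bash
python3 -c "
from station import manip
print(manip.sign_off())"
```

```text
the job is handed in; nothing more can be done
None
```

Job handed in at about 36 s: in the last top view all four cells stood in their own bays of the right-coloured trays and the brown bottle in the white tray, with the jar and calculator where they started; the sign-off call returned no verdict.

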